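Stand the wooden angels on their log slices

ROBOT

A 7-joint arm with a two-finger parallel gripper is mounted at the origin on the work surface. World frame = base frame: x ahead of the robot, y to its left, z up, the work surface at z = 0. Lengths are in mm, angles in rad, forces in N, time in s.
With the tool pointing down it reaches from about 400 to 750 mm from the base axis. Payload 19.5 kg.
Tool frame: the origin (TCP) lies on the centre line of the jaws, within the pads' length; the fingertips stand 25 mm ahead of it and the grasp point (between the pads) lies 6 mm ahead of it; z points along the fingers, y is the line along which they close (so a half turn about z gives the same grasp; the last joint's range is limited). The gripper opens to 85 mm and grips with 20 to 120 N. Pads are 22 mm wide; open, the fingers measure 114 mm over their backs; the gripper's body (76 mm by 85 mm) begins 54 mm behind the grasp point. The pads swing forward as they close: fully open they stand 13 mm farther back than shut.
Start: joints at [-1.31, 0.707, -0.028, 1.485, 0.022, 0.951, -0.075], TCP at [171.45, 548.82, 256.268] pointing down, gripper open.
Joint ranges: [-2.71, 2.71], [-0.32, 2.16], [-1.57, 1.52], [0, 2.45], [-1.46, 4.6], [0, 2.02], [-2.83, 2.83]. Speed limits (rad/s): [1.89, 1.89, 2.57, 2.57, 3.01, 3.01, 3.01].

INTERFACE

Orientations are given as a rotation vector (axis times angle).
In Python, from bench import robot, claw, planner, sense, grab_frame, camera_model, job_done gives the robot as it stands. Calls block until the motion is done:
- robot.reach(position, orientation): joint-space move of the TCP to a pose.
- robot.move_straight(position, velocity=150, attitude=None): straight line of the TCP; attitude=None keeps the orientation; velocity is the mean speed in mm/s.
- robot.set_joints(angles): joint-space move.
- claw.move_gripper(opening): finger opening in mm; the grip force is fixed at half the most; returns when the fingers have stopped.
- robot.hold(seconds).
- planner.ik(position, orientation): joint angles nearest the present ones, or None.
- sense(): the state.
- grab_frame(name): name is "scene" or "top" or "wrist"; returns the picture (420x560x3 uint8, red, green, blue); there is no depth.
- camera_model(name): a dict with "vertical_fov" (degrees; the focal length in pixels is half the picture's height over the tangent of half this angle, whatever the lens; pixels are square), "cx", "cy" (the principal point, pixels), "k1" (the pictures are not rectified: a ray, as slopes to the right and down, at radius r is drawn at 1 + k1 r^2 times it, then the intrinsics apply), "R" (3x3) and "t" (3): a world point X has camera coordinates R X + t; the wrist camera has in their place "hand_eye" (4x4, takes a point from camera to tool coordinates, whose origin is the TCP and whose axes are the flange's). Camera axes: x right, y down, z forward; pixel columns grow to the right and rows downward; lengths in mm; the calibration is good to about 2 mm. A picture is of the moment at which its call begins: read the wrist's pose just before it. camera_model takes no time and is no camera call.
A pose or a line that the arm cannot do raises robot.PlanningError and nothing moves.
- job_done(): hands the job in; it is judged then, once.
The state is a dict: "time_s": time; "joints": joint angles; "joint_velocities": joint speeds; "tau": joint torques, N m; "tool_pos": TCP position; "tool_rot": TCP orientation; "ft_force": force on the tool from outside, world axes, zero at the start; "torque": the same for the moment, N m; "gripper_width": finger opening in mm; "grasp_force": force on a finger pad.
Only numpy, scipy, OpenCV 4.12 (cv2) and the standard library are available. Lean on these libraries where they do the work, as an engineer would, in place of code of your own. Each camera call takes 0.05 s, during which the arm holds its last target. There are 200 camera calls.

TASK

Stand each of the four winged wooden angels upright in the middle of the log slice that matches it in size: the largest angel on the largest slice, the next largest on the next, and so on down to the smallest on the smallest. Leave the plain peg doll and the cone tree standing where they are, and do not knock any of the wooden figures over.

Things in the scene. Friction and masses are not known exactly. Their poses are not given: they have to be found in the camera images.
- angel_largest: the largest of four loose standing pale wooden angels: 109 mm tall, about 110 g; round body 46 mm in diameter, straight from 22 to 72 mm height, flared to 58 mm at the foot; ball head 34 mm with thin brass halo; two flat upright wings, 4 mm thick, 90 mm tip to tip. Origin: centre of underside; z up; wings along y, so x is the clear direction for gripping the body.
- angel_second: the second largest of four loose standing pale wooden angels: 90 mm tall, about 65 g; round body 38 mm in diameter, straight from 18 to 59 mm height, flared to 48 mm at the foot; ball head 29 mm with thin brass halo; two flat upright wings, 4 mm thick, 74 mm tip to tip. Origin: centre of underside; z up; wings along y, so x is the clear direction for gripping the body.
- angel_third: the third largest of four loose standing pale wooden angels: 72 mm tall, about 35 g; round body 30 mm in diameter, straight from 14 to 46 mm height, flared to 38 mm at the foot; ball head 24 mm with thin brass halo; two flat upright wings, 4 mm thick, 59 mm tip to tip. Origin: centre of underside; z up; wings along y, so x is the clear direction for gripping the body.
- angel_smallest: the smallest of four loose standing pale wooden angels: 54 mm tall, about 16 g; round body 22 mm in diameter, straight from 10 to 33 mm height, flared to 28 mm at the foot; ball head 20 mm with thin brass halo; two flat upright wings, 4 mm thick, 44 mm tip to tip. Origin: centre of underside; z up; wings along y, so x is the clear direction for gripping the body.
- slice_largest: the largest of four round log slices (dark bark rim, pale ringed top) lying flat, 120 mm in diameter and 12 mm thick; it stays put. Origin: centre of its underside; z up.
- slice_second: the second largest of four round log slices (dark bark rim, pale ringed top) lying flat, 98 mm in diameter and 12 mm thick; it stays put. Origin: centre of its underside; z up.
- slice_third: the third largest of four round log slices (dark bark rim, pale ringed top) lying flat, 78 mm in diameter and 12 mm thick; it stays put. Origin: centre of its underside; z up.
- slice_smallest: the smallest of four round log slices (dark bark rim, pale ringed top) lying flat, 60 mm in diameter and 12 mm thick; it stays put. Origin: centre of its underside; z up.
- doll: loose plain peg doll of pale wood, no wings: 80 mm tall, body 36 mm in diameter, ball head 29 mm. Not an angel; stays where it is. Origin: centre of its underside; z up.
- tree: loose pale wooden cone tree, no wings: 86 mm tall, 60 mm across at 25 mm height, on a 40 mm foot. Not an angel; stays where it is. Origin: centre of its underside; z up.
Not all that is in view belongs to the job. What is shaped like the angel_second but blue, purple or turquoise is not meant.

How it is judged (in metres and radians):
At the end, for the whole second after the job is handed in: Every angel stands upright (within 0.1 rad), released and at rest, on the log slice of its own size rank, its centre within 15 mm of the slice's centre; the doll and the tree stand upright within 30 mm of where they began (horizontal distance between angel_largest and slice_largest below 0.015 m and angle between each of angel_largest, angel_second, angel_third, angel_smallest, doll, tree's own z axis and vertical below 0.1 rad and z of angel_largest in the frame of slice_largest between 0.009 and 0.016 m and linear speed of each of angel_largest, angel_second, angel_third, angel_smallest below 0.02 m/s and angular speed of each of angel_largest, angel_second, angel_third, angel_smallest below 0.2 rad/s and horizontal distance between angel_second and slice_second below 0.015 m and z of angel_second in the frame of slice_second between 0.009 and 0.016 m and horizontal distance between angel_third and slice_third below 0.015 m and z of angel_third in the frame of slice_third between 0.009 and 0.016 m and horizontal distance between angel_smallest and slice_smallest below 0.015 m and z of angel_smallest in the frame of slice_smallest between 0.009 and 0.016 m and distance of each of doll, tree from where it was at the start of the episode below 0.03 m); the robot touches nothing.
It fails at once if a wooden figure is knocked over (tipped more than 1 rad) (angle between any of angel_largest, angel_second, angel_third, angel_smallest, doll, tree's own z axis and vertical above 1 rad).
It fails at once if the doll or the tree is carried or pushed more than 30 mm from its place (distance of any of doll, tree from where it was at the start of the episode above 0.03 m).
It also fails if it takes over 115 s, if anything falls off the work surface, if the arm or the gripper's body presses on something with over 40 N, if the wrist force passes 120 N, or if a joint passes its speed limit or range.

## Working session

There is one attempt and no reset: what is moved stays moved. The work goes in short steps, each a Python script; the robot and the scene stay as the last script left them, time stands still between calls to the robot, and variables do not carry over. Pictures are saved under pics/ and viewed, at most 14 in all, crops included, and the job is handed in when it is done.

```bash
mkdir -p pics; ls; python3 - <<'E'
from bench import *
import cv2,numpy as np
for n in("top","scene"):
    cv2.imwrite(f"pics/{n}0.png",grab_frame(n)[:,:,::-1])
    m=camera_model(n);print(n,{k:(np.round(v,4).tolist()) for k,v in m.items()})
print(np.round(camera_model("wrist")["hand_eye"],3).tolist()); s=sense();print(s["tool_rot"],s["time_s"])
E
```

```text
pics
top {'vertical_fov': 44.3244, 'cx': 279.843, 'cy': 206.2503, 'k1': -0.1285, 'R': [[0.0058, -0.9999, 0.0116], [-0.995, -0.007, -0.1001], [0.1002, -0.011, -0.9949]], 't': [-21.5488, 468.1245, 1528.1718]}
scene {'vertical_fov': 45.1512, 'cx': 288.0487, 'cy': 208.8572, 'k1': -0.0102, 'R': [[-0.8333, 0.5528, -0.0003], [0.3795, 0.5717, -0.7274], [-0.4019, -0.6063, -0.6862]], 't': [391.9726, -131.1594, 1393.4607]}
[[-0.001, -0.959, -0.282, 72.964], [1.0, -0.001, 0.0, 0.764], [-0.0, -0.282, 0.959, -117.871], [0.0, 0.0, 0.0, 1.0]]
[-4.73747599e-01 -3.10557043e+00  1.54972738e-03] 0.1
```

View pics/top0.png

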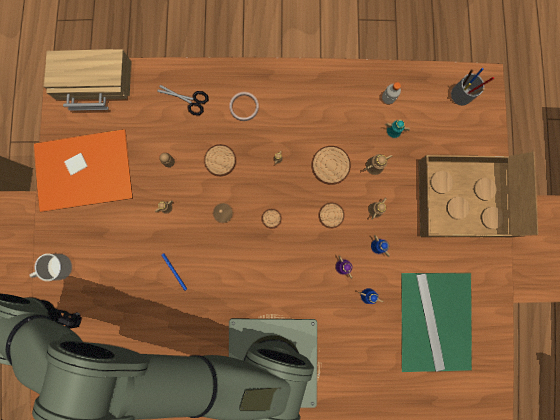

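View pics/scene0.png

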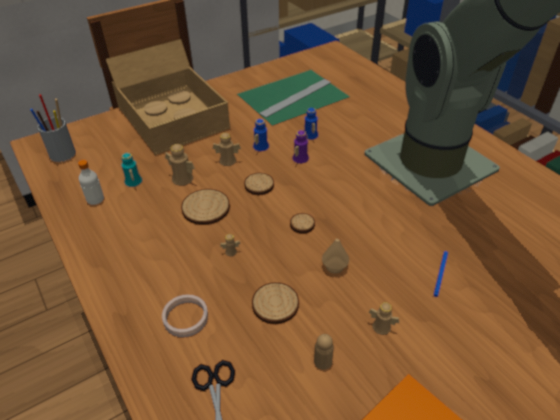

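Top view candidates: 
- Angels: (377,163), (378,208), (164,206) and (277,158), all pale and winged. 
- The doll (166,159) and the tree (223,213) have no wings. The blue, purple and turquoise figures are distractors. 
- Slices: (331,165), (220,160), (331,215) and (271,218). The discs in the box at the right are not meant.

I'll confirm this with enlarged crops and measure.

```bash
cat > h.py <<'E'
from bench import *
import cv2,numpy as np
from scipy.spatial.transform import Rotation as Ro
def cam(n,s=None):
    m=camera_model(n); f=210/np.tan(np.radians(m["vertical_fov"])/2)
    if n=="wrist":
        H=np.array(m["hand_eye"]); Rt=Ro.from_rotvec(s["tool_rot"]).as_matrix()
        Rcw=Rt@H[:3,:3]; c=Rt@H[:3,3]+s["tool_pos"]
    else:
        Rcw=np.array(m["R"]).T; c=-Rcw@np.array(m["t"])
    return dict(f=f,cx=m["cx"],cy=m["cy"],k=m["k1"],Rcw=Rcw,c=c)
def px2w(C,uv,z):
    d=np.array([(uv[0]-C["cx"])/C["f"],(uv[1]-C["cy"])/C["f"]]); p=d.copy()
    for _ in range(20): p=d/(1+C["k"]*(p@p))
    r=C["Rcw"]@np.array([p[0],p[1],1]); return (C["c"]+r*(z-C["c"][2])/r[2])[:2]
def w2px(C,X):
    q=C["Rcw"].T@(np.array(X,float)-C["c"]); p=q[:2]/q[2]; p=p*(1+C["k"]*(p@p))
    return p*C["f"]+[C["cx"],C["cy"]]
def down(a):  # tool y axis (closing) at heading a in world xy, pointing down
    y=np.array([np.cos(a),np.sin(a),0]); z=np.array([0,0,-1.]); return Ro.from_matrix(np.c_[np.cross(y,z),y,z]).as_rotvec()
E
python3 - <<'E'
from h import *
C=cam("top")
for n,uv,z in [("S1",(331,165),12),("S2",(220,160),12),("S3",(331,215),12),("S4",(271,218),12),("A377,163",(377,163),60),("A378,208",(378,208),45),("A164",(164,206),45),("A277",(277,158),30),("doll",(166,159),50),("tree",(223,213),40),("blue",(380,246),40)]:
    print(n,px2w(C,uv,z).round())
t=cv2.imread("pics/top0.png");s=cv2.imread("pics/scene0.png")
a=cv2.resize(t[140:240,145:405],None,fx=3,fy=3,interpolation=cv2.INTER_CUBIC)
bs=[cv2.resize(s[y-35:y+35,x-32:x+33],(195,210),interpolation=cv2.INTER_CUBIC) for x,y in((180,163),(227,148),(384,317),(230,244))]
cv2.imwrite("pics/crop1.png",np.vstack([a,np.hstack(bs)]))
print(camera_model("wrist")["vertical_fov"])
Rt=Ro.from_rotvec(sense()["tool_rot"]).as_matrix();print(Rt.round(2))
E
```

```text
S1 [ 598. -175.]
S2 [611. 166.]
S3 [ 444. -174.]
S4 [434.   8.]
A377,163 [ 596. -308.]
A378,208 [ 463. -312.]
A164 [464. 327.]
A277 [614.  -9.]
doll [606. 324.]
tree [445. 151.]
blue [ 350. -317.]
70.99315208648366
[[-0.95  0.3  -0.  ]
 [ 0.3   0.95 -0.  ]
 [-0.   -0.   -1.  ]]
```

View pics/crop1.png

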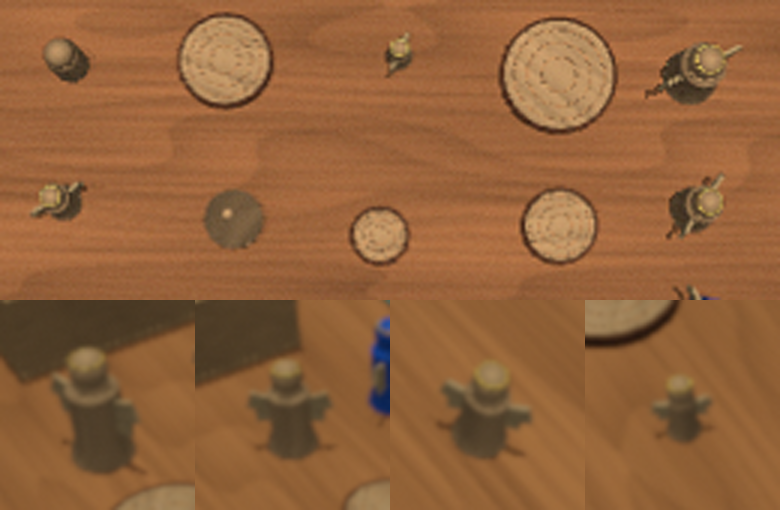

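The crops confirm it. The angels, largest to smallest, are (377,163), (378,208), (164,206) and (277,158). (378,208) ranks above (164,206) because it looks the same size in the scene view although it is farther away. Next I'll take wrist views.

```bash
python3 - <<'E'
from h import *
import json
for i,(x,y) in enumerate([(530,260),(530,0),(530,-250)]):
    robot.reach([x,y,215],down(np.pi/2)); robot.hold(.15)
    s=sense(); im=grab_frame("wrist")[:,:,::-1]
    json.dump({k:list(map(float,s[k])) for k in("tool_pos","tool_rot")},open(f"v{i}.json","w"))
    cv2.imwrite(f"pics/w{i}r.png",im)
    cv2.imwrite(f"pics/w{i}.png",cv2.resize(im,(800,600),interpolation=cv2.INTER_CUBIC))
    print(s["time_s"],np.round(s["tool_pos"],1),np.round(s["joints"],2))
E
```

```text
1.9417 [529.6 260.9 215.1] [-0.42  0.78 -0.19  1.48  0.17  0.9   0.91]
3.1583 [530.2   1.4 214.9] [ 0.06  0.7  -0.23  1.7   0.22  0.77  1.3 ]
4.3417 [ 530.6 -248.4  215.1] [ 0.53  0.78 -0.29  1.49  0.26  0.9   1.73]
```

View pics/w0.png

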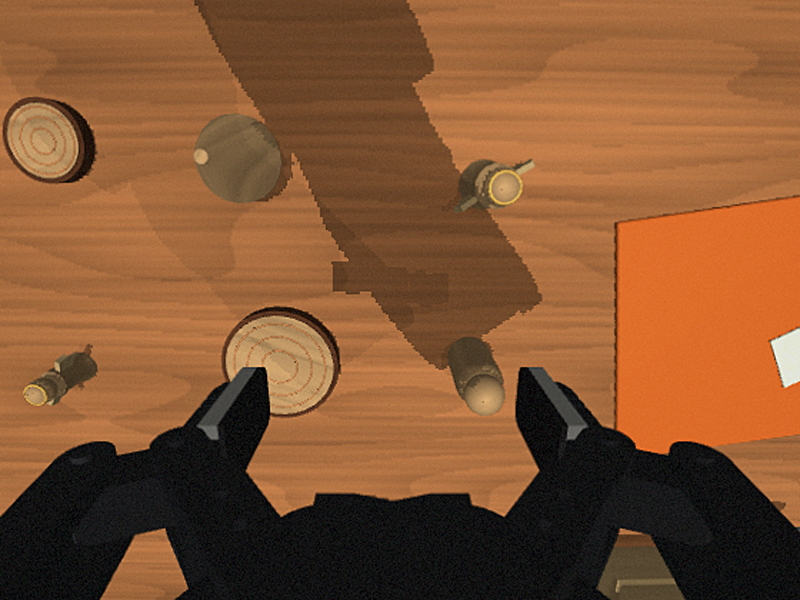

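View pics/w1.png

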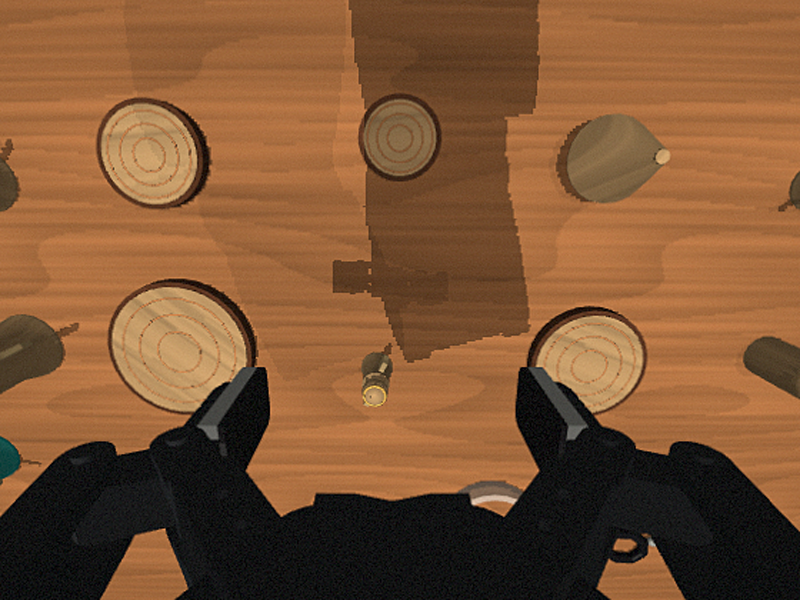

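View pics/w2.png

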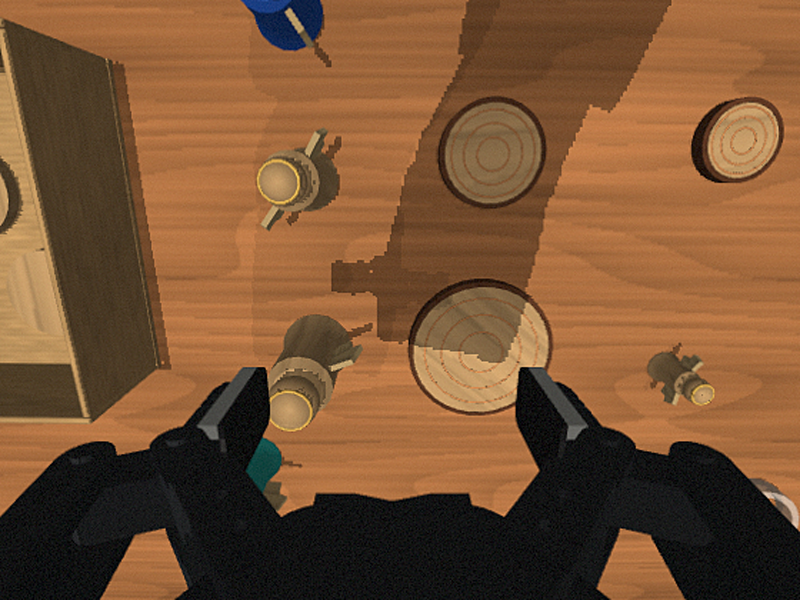

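The wrist views at 800x600 show:
- **w0:** A3 head (505,187), wing tips (531,166) and (461,207); S2 (281,361).
- **w1:** S3 (149,153), S4 (400,138), S1 (181,346), S2 (588,362).
- **w2:** A2 head (278,181), wing tips (319,134) and (267,226); A1 head (292,410), partly hidden by a finger; A4 head (703,393).

I'll take one more view with A1 and A4 clear of the fingers.

```bash
python3 - <<'E'
from h import *
import json
robot.reach([670,-170,205],down(np.pi/2)); robot.hold(.15)
s=sense(); im=grab_frame("wrist")[:,:,::-1]
json.dump({k:list(map(float,s[k])) for k in("tool_pos","tool_rot")},open("v3.json","w"))
cv2.imwrite("pics/w3.png",cv2.resize(im,(800,600),interpolation=cv2.INTER_CUBIC)); print(s["time_s"])
W=[cam("wrist",{k:np.array(v) for k,v in json.load(open(f"v{i}.json")).items()}) for i in range(4)]
f=lambda i,u,z:px2w(W[i],[(u[0]+.5)*.7-.5,(u[1]+.5)*.7-.5],z).round(1)
for n,i,u in[("S1",1,(181,346)),("S1",2,(481,346)),("S2",0,(281,361)),("S2",1,(588,362)),("S3",1,(149,153)),("S3",2,(492,153)),("S4",1,(400,138)),("S4",2,(742,140)),("S4",0,(43,140))]: print(n,f(i,u,12))
for n,i,h,a,b,H,hd in[("A3",0,(505,187),(531,166),(461,207),72,24),("A2",2,(278,181),(319,134),(267,226),90,29),("A4",2,(703,393),(699,361),(668,402),54,20)]:
    print(n,"head",f(i,h,H-hd/2))
    for q in(.4,.5,.6,.7):
        p,r=f(i,a,q*H),f(i,b,q*H); print(q,(p+r)/2,np.hypot(*(p-r)).round(1),"yaw",np.arctan2(*(p-r)[::-1]).round(3))
E
```

```text
5.2333
S1 [ 594.4 -171.9]
S1 [ 594.6 -173.8]
S2 [607.1 169.4]
S2 [608.6 166.9]
S3 [ 442.8 -174.4]
S3 [ 443.5 -174.9]
S4 [433.1   8.3]
S4 [433.    7.7]
S4 [432.3   8. ]
A3 head [465.1 333.1]
0.4 [465.8 334.7] 55.1 yaw 2.104
0.5 [465.6  332.95] 53.8 yaw 2.105
0.6 [465.4  331.25] 52.5 yaw 2.107
0.7 [465.15 329.5 ] 51.2 yaw 2.106
A2 head [ 462.3 -314.9]
0.4 [ 463.15 -315.5 ] 72.4 yaw 2.566
0.5 [ 463.  -313.4] 70.1 yaw 2.565
0.6 [ 462.8 -311.4] 68.0 yaw 2.566
0.7 [ 462.7 -309.3] 65.8 yaw 2.566
A4 head [620.8  -5. ]
0.4 [622.85  -5.2 ] 42.0 yaw 2.683
0.5 [620.    -9.45] 41.3 yaw 2.682
0.6 [617.15 -13.65] 40.5 yaw 2.683
0.7 [614.25 -17.85] 39.8 yaw 2.681
```

View pics/w3.png

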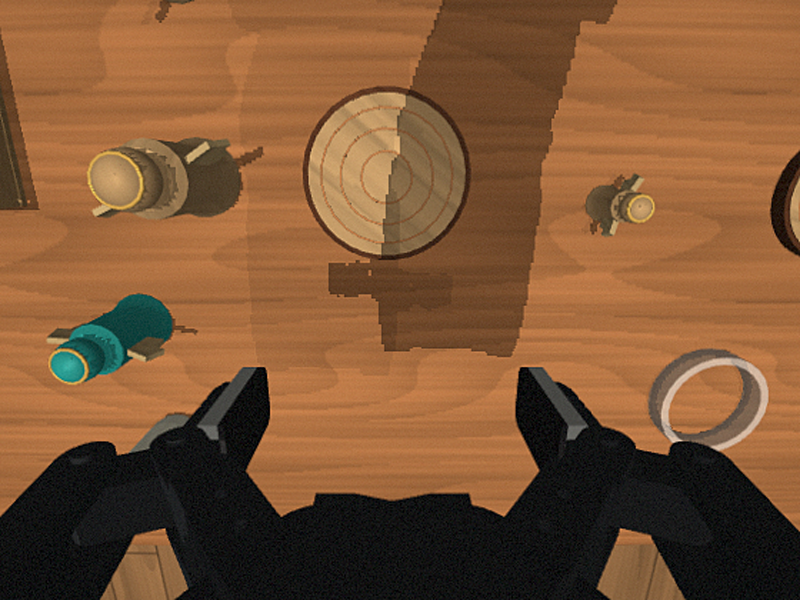

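In w3, A1's head is at (116,180) with tips (228,143) and (97,213). A4's head is at (640,207) with tips (640,180) and (612,234). S1 is at (387,173). I'll compute these and move A1 first.

```bash
cat >> h.py <<'E'
def pick_place(xy,yaw,g,body,dest,lift=150):
    """grasp height g above underside; yaw = wing heading; dest = slice centre."""
    best=None
    for a in (yaw+np.pi/2,yaw-np.pi/2):
        for b in (a,):
            q=[planner.ik([*p,z],down(a)) for p,z in((xy,g+6),(dest,g+18),(xy,g+6+lift),(dest,g+18+lift))]
            if any(v is None for v in q): continue
            c=max(abs(v[6]) for v in q)+abs(q[2][6]-sense()["joints"][6])
            if best is None or c<best[0]: best=(c,a)
    if best is None: raise SystemExit("no ik")
    R=down(best[1]); z=g+6
    robot.reach([*xy,z+lift-20],R); claw.move_gripper(min(85,body+30)); robot.hold(.1)
    e=np.array(xy)-sense()["tool_pos"][:2]; p=np.array(xy)+e
    robot.move_straight([*p,z],velocity=110)
    claw.move_gripper(max(body-8,0)); s=sense(); print("grasp",s["gripper_width"],s["grasp_force"],s["tool_pos"].round(1) if hasattr(s["tool_pos"],"round") else s["tool_pos"])
    # where the body now is relative to TCP is its centre along the closing line
    robot.move_straight([*p,z+lift],velocity=150)
    s=sense(); print("lifted",s["gripper_width"],s["grasp_force"])
    if s["gripper_width"]<body-6: raise SystemExit("lost")
    robot.reach([*dest,z+12+lift],R); robot.hold(.2)
    d=np.array(dest)+(np.array(dest)-sense()["tool_pos"][:2])
    robot.move_straight([*d,z+30],velocity=150); robot.move_straight([*d,z+13],velocity=30); robot.hold(.2)
    s=sense(); print("down",np.round(s["tool_pos"],1),np.round(s["ft_force"],1))
    claw.move_gripper(min(85,body+26)); robot.hold(.2)
    robot.move_straight([*d,z+13+lift-20],velocity=130); print("t",sense()["time_s"])
E
python3 - <<'E'
from h import *
import json
W=cam("wrist",{k:np.array(v) for k,v in json.load(open("v3.json")).items()})
f=lambda u,z:px2w(W,[(u[0]+.5)*.7-.5,(u[1]+.5)*.7-.5],z).round(1)
print("S1",f((387,173),12))
for n,h,a,b,H,hd in[("A1",(116,180),(228,143),(97,213),109,34),("A4",(640,207),(640,180),(612,234),54,20)]:
    p,r=f(a,.5*H),f(b,.5*H); print(n,"head",f(h,H-hd/2),(p+r)/2,np.hypot(*(p-r)).round(1),"yaw",np.arctan2(*(p-r)[::-1]).round(3))
    if n=="A1":
        X=(f(h,H-hd/2)+(p+r)/2)/2; Y=np.arctan2(*(p-r)[::-1])
        print(X,Y)
        if np.hypot(*(f(h,H-hd/2)-(p+r)/2))<9: pick_place(X,Y,61,46,(594.5,-173))
E
```

```text
S1 [ 596.7 -173.3]
A1 head [ 599.5 -317.4] [ 599.4 -313.1] 97.5 yaw 2.007
[ 599.45 -315.25] 2.0069279465102485
grasp 44.60256753848575 61.23655502102338 [ 599.5 -315.7   67.8]
lifted 44.50511450422655 61.16948063950986
down [ 594.7 -172.1   79.9] [-0.4 -0.4 -1.6]
t 13.8167
A4 head [617.9  -7.1] [619.55  -7.15] 39.5 yaw 2.777
```

```bash
python3 - <<'E'
from h import *
pick_place((462.5,-314),2.566,45,38,(608,168))
t=cv2.resize(grab_frame("top")[140:240,145:405,::-1],None,fx=3,fy=3,interpolation=cv2.INTER_CUBIC)
s=cv2.resize(grab_frame("scene")[100:380,140:460,::-1],(780,682),interpolation=cv2.INTER_CUBIC)[:290]
cv2.imwrite("pics/c2.png",np.vstack([t,s]))
E
```

```text
grasp 36.82198706772116 59.174894298193976 [ 462.2 -314.6   51.6]
lifted 36.68295058377524 59.920273184543476
down [607.8 168.8  63.9] [-0.4 -0.2 -1.5]
t 23.5333
```

View pics/c2.png

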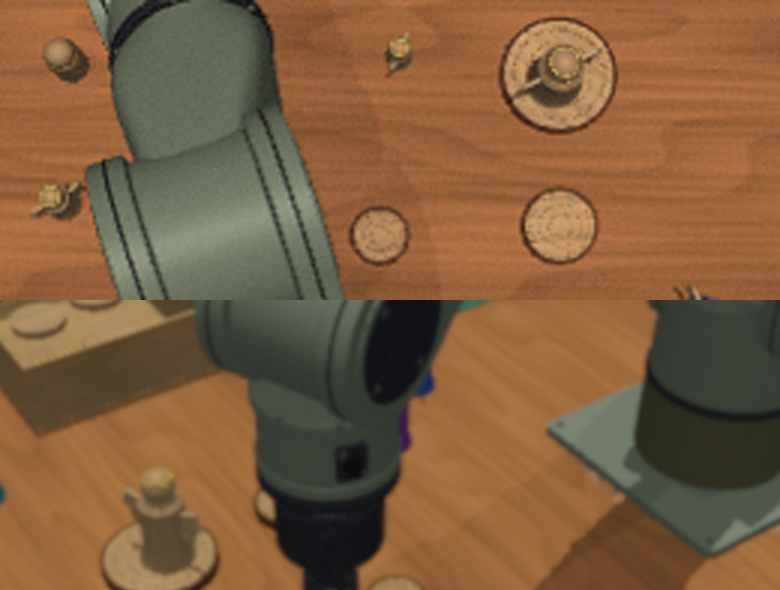

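The largest angel stands upright and centred on S1 at crop pixel (560,70). The arm hides the second angel in this view. Next are the third and smallest angels.

```bash
python3 - <<'E'
from h import *
pick_place((465.3,333),2.105,34,30,(443,-174.5))
pick_place((618.7,-7),2.73,24,22,(433,8))
import json
for i,(x,y) in enumerate([(600,40),(600,-150)]):
    robot.reach([x,y,260],down(np.pi/2)); robot.hold(.15); s=sense()
    cv2.imwrite(f"pics/f{i}.png",cv2.resize(grab_frame("wrist")[:,:,::-1],(800,600),interpolation=cv2.INTER_CUBIC))
    json.dump({k:list(map(float,s[k])) for k in("tool_pos","tool_rot")},open(f"v{4+i}.json","w"))
print(s["time_s"])
E
```

```text
grasp 28.207910182869675 58.77709901542403 [464.9 333.7  40.5]
lifted 28.483556768539852 59.060910794651136
down [ 442.8 -175.    53. ] [ 0.7  0.2 -0.2]
t 33.425
grasp 20.27202786271104 58.05182825104566 [618.9  -6.9  30.7]
lifted 20.776208448470722 57.48556001315592
down [432.5   8.   43. ] [ 0.4 -0.5  0.2]
t 42.2417
44.2167
```

View pics/f0.png

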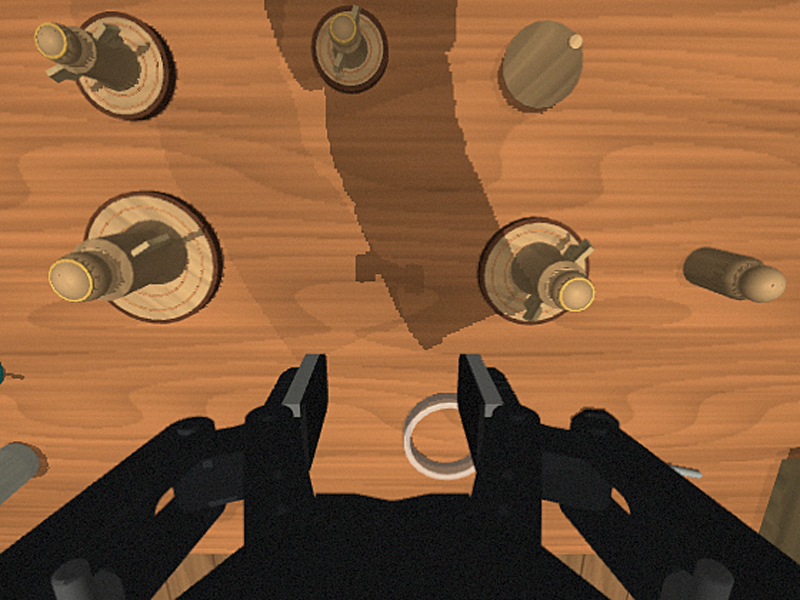

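View pics/f1.png

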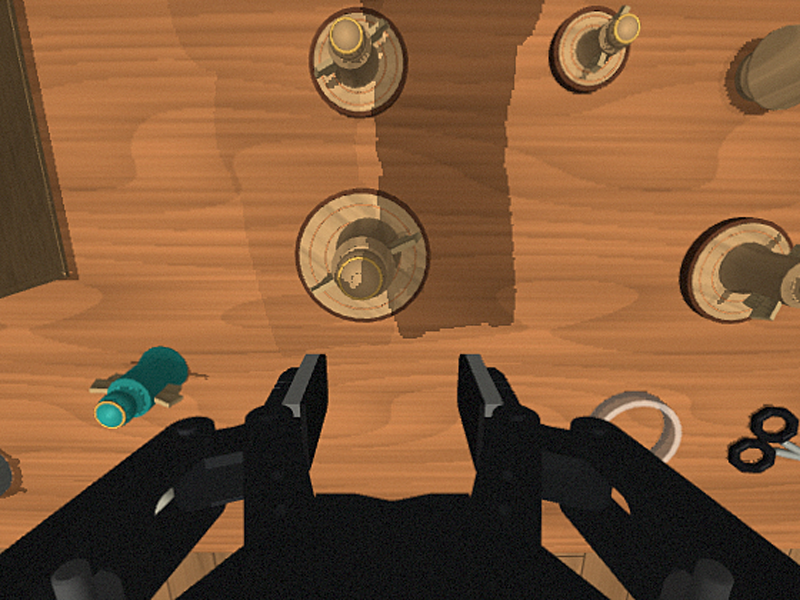

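f0 and f1 show all four angels standing on their own slices, with the doll and tree untouched. I'll check the offsets in numbers from the heads: f0 A2 (576,295), A4 (345,26); f1 A1 (360,278), A3 (347,35).

```bash
python3 - <<'E'
from h import *
import json
W=[cam("wrist",{k:np.array(v) for k,v in json.load(open(f"v{i}.json")).items()}) for i in(4,5)]
f=lambda i,u,z:px2w(W[i],[(u[0]+.5)*.7-.5,(u[1]+.5)*.7-.5],z)
ok=True
for n,i,a,c,H,hd in[("1",1,(360,278),(362,254),109,34),("2",0,(576,295),(533,269),90,29),("3",1,(347,35),(358,62),72,24),("4",0,(345,26),(349,49),54,20)]:
    d=f(i,a,12+H-hd/2)-f(i,c,12); print(n,d.round(1)); ok&=np.hypot(*d)<8
if ok: print(job_done())
E
```

```text
1 [-0.9  4.9]
2 [2.3 7. ]
3 [-2.  -2.4]
4 [-2.7  1.7]
the job is handed in; nothing more can be done
None
```

All four angels stand upright on the log slices of their own size, 3–7 mm from the slice centres by my last wrist-camera check. The doll and tree were left where they stood, and I handed the job in at about 44 s of the 115 s allowed; the call returned no verdict.

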